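# Load the microscope power box and lock its cover

### The job

Put the charged battery pack (green band) into the open bay of the white power box: press the orange sprung carriage back with it, so that it drops flat between carriage and end stop. Then swing the blue cover shut, push its yellow quarter-turn stud in and turn it a quarter turn clockwise until the cover is locked and the stud stays sunk. Leave the red-banded pack and the other things on the bench where they are.

Things in the scene. Friction and masses are not known exactly. Their poses are not given: they have to be found in the camera images.
- housing: White power box fixed to the bench, 210 x 146 x 62 mm without its cover. Origin: on its underside (bench level), mid-width; +x runs towards the cover hinge, +z up. Open on top, 6 mm walls; inside: x -108 to +90 mm, y -67 to +67 mm, floor 12 mm above the bench. Two blue guide ribs, 10 mm high and 50 mm apart, x -40 to +30 mm, flank the pack's place.
- end_stop (a point): Top middle of the end stop's face that the pack rests against (housing x = -50 mm); the blue stop rises 10 mm above the bay floor, is 64 mm wide and 6 mm thick.
- strike (a point): Middle of the slot of the steel strike plate that takes the stud's cross bar, on its top (50 mm above the bench, housing x = -89 mm). The slot, 12 mm wide, runs along the housing's y; the plate is 30 mm long in x, 5 mm thick: the pack goes in beside it.
- bay_seat (a point): Where the centre of a properly loaded pack lies: 20 mm above the bay floor, 32 mm above the bench, at housing x = -5 mm, y = 0. Axes as the housing: the pack's length lies along x.
- carriage_face (a point): Middle of the front face (facing housing -x, towards the stop) of the orange carriage: an upright plate 12 mm thick, 60 mm wide, its square top edge 52 mm above the bench and its lower edge 14 mm. Moves with it.
- carriage (a joint): How far the carriage is pressed back towards the hinge (housing +x), m: 0 relaxed, stop at 0.022. At 0 it leaves 80 mm to the end stop, 10 mm less than the pack's length. Spring about 4 N at 0, 9 N at 0.010, 14 N at 0.022.
- lid (a joint): Cover angle, rad: 0 shut on the box, 1.57 upright, opens about the hinge to at most 1.85. Stiff hinge (0.55 Nm of friction), stays where it is left; 1 to 5 N at the edge move it.
- lid_hinge (a point): Middle of the hinge axis, 65 mm above the bench; the axis is the housing's y axis.
- lid_edge (a point): Middle of the cover's free edge, on its outer (upper when shut) face. The blue cover is a plate 212 mm from hinge to this edge, 146 mm wide, 6 mm thick. Site axes: +x from edge to hinge, +y along the hinge, +z out of the outer face, which looks away from the robot when open. The stud's axis is 27 mm from this edge, mid-width.
- stud_top (a point): Middle of the top of the stud's yellow wing, on the turning axis. The wing is 64 mm long (along this point's y), 14 mm thick (x) and 26 mm tall (z out of the cover); it stands on a black disc 52 mm across, whose top is 26 mm below this point. With the cover shut and the stud out this point is 119 mm above the bench.
- stud_push (a joint): How far the stud is pushed into the cover, m: 0 out, 0.018 fully in. Spring 4 N at 0, 12 N fully in. It goes in only with the cover shut and the wing along the housing's y, as at the start; otherwise its cross bar lands on the strike plate. From 0.013 on it can be turned; let go after the quarter turn, it springs back to about 0.012 and stays.
- stud_turn (a joint): Stud angle, rad, clockwise seen from outside the cover (from above when shut): 0 wing along the housing's y, 1.571 wing along its x, at a stop. Starts between 0 and 0.12. Light friction (0.05 Nm), no spring.
- charger: Grey charger fixed to the bench, 120 x 190 x 14 mm with 5 mm ribs (top 19 mm) loosely around two packs that lie on it at y = +50 and -50 mm. Origin: middle of its underside.
- pack_good_mid (a point): Centre of the charged battery pack: white block 90 mm (x) x 44 mm (y) x 40 mm (z) with a GREEN band round its middle, about 0.22 kg. Same at both ends: may go in either way round. Starts flat on the charger, in either place.
- pack_flat_mid (a point): Centre of the flat battery pack: same block with a RED band, in the other place of the charger. Leave it.
- beaker: Glass beaker, 68 mm wide, 90 mm tall, bystander. Origin: middle of its underside.
- stain_bottle: Amber bottle, 54 mm wide, 110 mm tall, bystander. Origin: middle of its underside.
- dish: White dish, 90 mm wide, 18 mm tall, bystander. Origin: middle of its underside.
- slide_box: Wooden slide box, 100 x 160 x 34 mm, bystander. Origin: middle of its underside.
- screwdriver: Screwdriver, 170 mm long, lying on the bench beyond the box, bystander.
Not all that is in view belongs to the job. Leave any purple or turquoise look-alike of the part that bears pack_good_mid alone.

How it is judged (in metres and radians):
On the way, in this order (a step that is already met when the one before it is completed fails the run):
1. the green-banded pack lies flat in the bay between the stop and the pressed-back carriage (x of pack_good_mid in the frame of bay_seat between -0.005 and 0.005 m and y of pack_good_mid in the frame of bay_seat between -0.006 and 0.006 m and z of pack_good_mid in the frame of bay_seat between -0.004 and 0.004 m and value of joint carriage above 0.006 m), for 0.2 s.
2. the cover is shut on the loaded box (all of step 1 and value of joint lid below 0.03 rad).
3. the stud is pushed in through the strike plate, before it is turned (value of joint lid below 0.03 rad and value of joint stud_push above 0.0095 m and value of joint stud_turn below 0.8 rad).
4. the pushed-in stud is turned a quarter turn (value of joint lid below 0.03 rad and value of joint stud_push above 0.0095 m and value of joint stud_turn above 1.25 rad), for 0.1 s.
At the end, for the whole second after the job is handed in: The green-banded pack lies in the bay with its centre within 5 mm (length), 6 mm (width) and 4 mm (height) of its seat, the carriage held back more than 6 mm; the cover is shut within 0.03 rad; the stud stays sunk more than 9.5 mm and turned more than 1.25 rad; all at rest (all of step 1 and all of step 4 and velocity of joint carriage below 0.02 m/s and velocity of joint lid between -0.05 and 0.05 rad/s and velocity of joint stud_turn between -0.1 and 0.1 rad/s); the robot touches nothing.
It fails at once if the red-banded pack is moved more than 20 mm (distance of pack_flat_mid from where it was at the start of the episode above 0.02 m).
It fails at once if another thing on the bench (beaker, bottle, dish, slide box, screwdriver) is moved more than 30 mm (distance of any of beaker, stain_bottle, dish, slide_box, screwdriver from where it was at the start of the episode above 0.03 m).
It also fails if it takes over 72 s, if anything falls off the work surface, if the arm or the gripper's body presses on something with over 40 N, if the wrist force passes 120 N, or if a joint passes its speed limit or range.

### The arm

A 6-joint arm with a two-finger parallel gripper is mounted at the origin on the work surface. World frame = base frame: x ahead of the robot, y to its left, z up, the work surface at z = 0. Lengths are in m, angles in degrees, forces in N, time in s.
With the tool pointing down it reaches from about 0.375 to 0.9 m from the base axis. Payload 3.1 kg.
Tool frame: the origin (TCP) lies on the centre line of the jaws, within the pads' length; the fingertips stand 14 mm ahead of it and the grasp point (between the pads) lies 5 mm behind it (bot.tips_ahead is the distance from the TCP to the fingertips, in m); z points along the fingers, y is the line along which they close (so a half turn about z gives the same grasp; the last joint's range is limited). The gripper opens to 87 mm and grips with 3 to 60 N. Pads are 19 mm wide; open, the fingers measure 117 mm over their backs; the gripper's body (75 mm by 190 mm) begins 51 mm behind the grasp point.
Start: joints at [59.616, 30.224, 82.088, -0, 67.689, -10.227], TCP at [0.215, 0.587, 0.237] pointing down, gripper open.
Joint ranges: [-176.69, 176.69], [-43.24, 126.21], [12.49, 139.97], [-82, 262], [0, 151.66], [-163.58, 163.58]. Speed limits (degrees/s): [159.86, 159.86, 180, 180, 180, 180].

### API

Orientations are given as a 3x3 rotation matrix whose columns are the frame's x, y, z axes.
In Python, from rig import bot gives the robot as it stands.
- The arm moves only by the tool play_rows, never from a script. Its argument "moves" is a list that holds one entry, the list of rows, each a list of 6 numbers: the shift along the tool's x, y, z in mm, then the turn, a rotation vector about the tool's x, y, z in rad. A call has 1 to 5 rows; each row shifts and turns the commanded pose from where the row before left it, along the tool's axes as they then stand; what a row does not reach is not made up. A row lasts 1/10 s, in which the tool goes at most 50 mm and 8.59 degrees, less where a joint would pass 70% of its speed; a pose out of reach is approached as far as the arm can. A call with a gripper value outside its range is refused whole. "fingers" is the opening, from -1 (shut) to 1 (fully open), set as the call begins (left out, the last holds). The fingers move at their own pace and stop on an object; the grip force is fixed at half the most. Time passes only in rows, so rows that do not move let the fingers close. It gives the time, the measured TCP pose, the force, the opening and the grip force at its end, in the units of the state.
- bot.read_state(): the state, without advancing time (a new reading comes with each control period).
- bot.capture(name): name is "side" or "top" or "wrist"; returns a dict with "image" (400x640x3 uint8, blue, green, red), "fx", "fy", "cx", "cy" (pixels), "R" (3x3) and "t" (3): a world point X has camera coordinates R X + t. Camera axes: x right, y down, z forward; pixel columns grow to the right and rows downward; lengths in m; the calibration is good to about 2 mm. The wrist camera is an equidistant fisheye: a pixel r from the principal point sees the ray r / f radians off the axis. A picture is of the moment at which its call begins. There is no depth.
- bot.hand_in(): hands the job in; it is judged then, once.
Trained networks look in a picture, given as the dict that the camera call returned (one of the last four; its "shot" number tells which), for a name from the list of things; names that differ only in an ending like _2 or _b are one class to them, and where a whole thing is asked for, a point or a joint stands for the part that bears it (a point fixed in the world has none). Each returns a list of dicts, best first, with "confidence" (0 to 1); they miss things now and then, are a little off and sometimes report something else, mostly with a low value. They report only what shows in the picture. A call takes as long as a camera call. They do not tell look-alikes from the thing itself.
- bot.search_frame(picture, query): "centre" ([column, row] in pixels, amid what is visible of it).
- bot.silhouettes(picture, query): "pixels" (400x640 bool, what is visible of it) and "centre" ([column, row] in pixels, amid what is visible of it).
- bot.pinpoint(picture, query): "centre" ([column, row] in pixels: a listed point, or the origin of a listed thing).
The state is a dict: "time_s": time; "joint_positions": joint angles; "qvel": joint speeds; "tau": joint torques, N m; "position": TCP position; "tcp_rot": TCP orientation; "force": force on the tool from outside, world axes, zero at the start; "moment": the same for the moment, N m; "opening": opening from 0.0 (shut) to 1.0 (fully open); "grasp_force": force on a finger pad.
Only numpy, scipy, OpenCV 4.12 (cv2) and the standard library are available. Lean on these libraries where they do the work, as an engineer would, in place of code of your own. Each camera call takes 0.05 s, during which the arm holds its last target. There are 200 camera calls.

## Working session

There is one attempt and no reset: what is moved stays moved. The work goes in short steps, Python scripts to look and compute and a tool call to move; the robot and the scene stay as the last step left them, time stands still between calls to the robot, and variables do not carry over. Pictures are saved under pics/ and viewed, at most 10 in all, crops included, and the job is handed in when it is done.

Besides the shell and the picture viewer there is one more tool, called after "Emit:" as name(argument=value, ...) on one line, values as JSON. play_rows: Moves the arm, as the interface text tells. Its arguments: {"type":"object","properties":{"moves":{"type":"array","items":{"type":"array","items":{"type":"array","items":{"type":"number"}}}},"fingers":{"type":"number"}},"required":["moves"]}

```bash
mkdir -p pics; ls; cat > h.py <<'E'
import numpy as np, cv2
from rig import bot
def ray(c,p):
    u=(p[0]-c["cx"])/c["fx"]; v=(p[1]-c["cy"])/c["fy"]
    if c.get("name")=="wrist":
        r=np.hypot(u,v); d=np.array([u/r*np.sin(r),v/r*np.sin(r),np.cos(r)]) if r>1e-9 else np.array([0,0,1.])
    else: d=np.array([u,v,1.])
    R=np.array(c["R"]); return -R.T@np.array(c["t"]), R.T@d
def atz(c,p,z):
    o,d=ray(c,p); return o+d*(z-o[2])/d[2]
def cap(n):
    c=bot.capture(n); c["name"]=n; return c
def proj(c,X):
    q=np.array(c["R"])@np.asarray(X,float)+np.array(c["t"])
    if c["name"]=="wrist":
        r=np.hypot(q[0],q[1]); th=np.arctan2(r,q[2]); return np.array([c["cx"]+c["fx"]*th*q[0]/r,c["cy"]+c["fy"]*th*q[1]/r])
    return np.array([c["cx"]+c["fx"]*q[0]/q[2],c["cy"]+c["fy"]*q[1]/q[2]])
def tri(cs,ps):
    A=np.zeros((3,3));b=np.zeros(3)
    for c,p in zip(cs,ps):
        o,d=ray(c,p);d=d/np.linalg.norm(d);M=np.eye(3)-np.outer(d,d);A+=M;b+=M@o
    return np.linalg.solve(A,b)
E
python3 - <<'E'
from h import *
np.set_printoptions(precision=4,suppress=True)
T=cap("top");S=cap("side")
for c in(T,S):
    cv2.imwrite(f"pics/{c['name']}0.png",c["image"])
    print(c["name"],-np.array(c["R"]).T@np.array(c["t"]))
Z=dict(housing=0,end_stop=.022,strike=.05,bay_seat=.032,carriage_face=.04,lid_hinge=.065,lid_edge=None,stud_top=None,charger=0,pack_good_mid=.034,pack_flat_mid=.034,beaker=0,stain_bottle=0,dish=0,slide_box=0,screwdriver=.01)
for q,z in Z.items():
    t=bot.pinpoint(T,q)[:2];s=bot.pinpoint(S,q)[:1]
    print(q,[(np.round(a["centre"],1),round(a["confidence"],2),atz(T,a["centre"],z)[:2] if z is not None else '') for a in t],[(np.round(a["centre"],1),round(a["confidence"],2)) for a in s], tri([T,S],[t[0]["centre"],s[0]["centre"]]) if t and s else '')
E
```

```text
pics
top [ 0.4625 -0.0178  1.1307]
side [ 0.0279 -0.7012  0.7338]
housing [(array([249.8, 208.7]), 0.71, array([0.5268, 0.1526])), (array([360.1, 136.7]), 0.17, array([ 0.7356, -0.1788]))] [(array([283.5, 200.8]), 0.79)] [0.5281 0.1505 0.0069]
end_stop [(array([242.7, 222.1]), 0.87, array([0.4876, 0.1698]))] [(array([271.9, 197.8]), 0.58)] [0.4924 0.1659 0.0267]
strike [(array([173.1, 183.3]), 0.74, array([0.6001, 0.359 ])), (array([238.7, 234.5]), 0.67, array([0.4527, 0.1764]))] [(array([254.9, 191.9]), 0.87)] [ 0.6037  0.4398 -0.1479]
bay_seat [(array([245.7, 210.2]), 0.78, array([0.521 , 0.1594])), (array([272.8, 134.5]), 0.42, array([0.739 , 0.0794]))] [(array([279. , 194.7]), 0.84)] [0.5214 0.1598 0.0287]
carriage_face [(array([251.5, 197.4]), 0.52, array([0.5565, 0.1415]))] [(array([291.7, 192.9]), 0.42)] [0.5579 0.143  0.0279]
lid_hinge [(array([259.4, 173.5]), 0.88, array([0.6207, 0.1153])), (array([244.1, 157.2]), 0.42, array([0.6676, 0.1574]))] [(array([309.2, 180.2]), 0.67)] [0.6166 0.1182 0.0638]
lid_edge [(array([245. , 155.5]), 0.67, '')] [(array([311.5, 116.2]), 0.92)]
[... 579 characters left out ...]
ray([0.5246, 0.1477]))] [(array([405.8, 279.6]), 0.79)] [ 0.5353 -0.3374  0.0581]
beaker [(array([363.7, 135.3]), 0.85, array([ 0.7397, -0.1898]))] [(array([406.1, 230.5]), 0.95)] [ 0.7349 -0.1858 -0.0048]
stain_bottle [(array([171.9, 182.2]), 0.89, array([0.6098, 0.38  ]))] [(array([268. , 164.1]), 0.64)] [0.6116 0.3773 0.0036]
dish [(array([180.6, 249.9]), 0.56, array([0.4119, 0.3532]))] [(array([220.3, 188.4]), 0.8)] [ 0.4117  0.3536 -0.0011]
slide_box [(array([408.4, 266.5]), 0.82, array([ 0.3477, -0.3073]))] [(array([323.4, 327.4]), 0.84)] [ 0.3423 -0.2991  0.014 ]
screwdriver [(array([274.1, 132.2]), 0.57, array([0.7514, 0.0775]))] [(array([353.4, 185.4]), 0.72)] [0.7556 0.0764 0.0031]
```

View pics/top0.png

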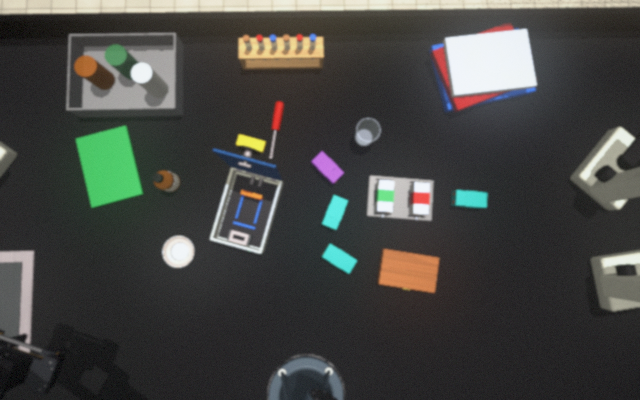

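View pics/side0.png

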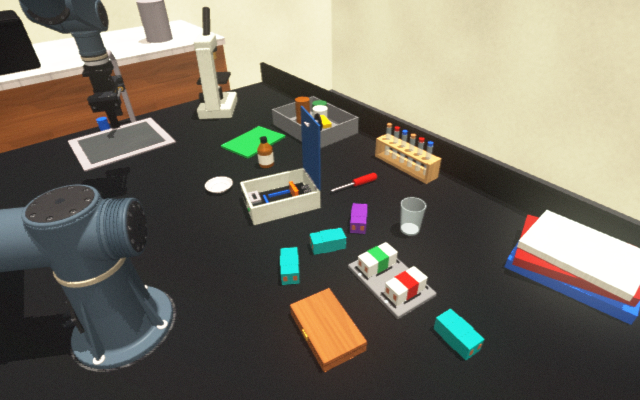

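The top picture shows the green-banded pack at (386,197) and the red one at (421,198). The box is at (247,210) with its cover upright behind it. The turquoise and purple blocks are decoys.

```bash
cat >> h.py <<'E'
from scipy.spatial.transform import Rotation as Ro
np.set_printoptions(precision=4,suppress=True)
def down(yaw):  # tool z down, tool x at heading yaw deg; tool y = heading yaw-90
    a=np.radians(yaw); x=np.array([np.cos(a),np.sin(a),0]); z=np.array([0,0,-1.]); return np.c_[x,np.cross(z,x),z]
def to(P,R):
    s=bot.read_state(); R0=np.array(s["tcp_rot"]); d=R0.T@(np.array(P)-s["position"])*1000
    print("at",np.array(s["position"]),"t",s["time_s"],"| shift mm",np.round(d,1),"rotvec",np.round(Ro.from_matrix(R0.T@R).as_rotvec(),4))
def blob(c,col,near=None,r=60):
    h=cv2.cvtColor(c["image"],cv2.COLOR_BGR2HSV); H,S,V=h[...,0].astype(int),h[...,1],h[...,2]
    m=((H>45)&(H<75) if col=="g" else (H<8)|(H>172))&(S>120)&(V>60)
    if near is not None:
        yy,xx=np.mgrid[:400,:640]; m&=np.hypot(xx-near[0],yy-near[1])<r
    n,l,st,ce=cv2.connectedComponentsWithStats(m.astype(np.uint8))
    k=1+np.argmax(st[1:,4]); return l==k,ce[k],st[k]
E
python3 - <<'E'
from h import *
s=bot.read_state();print(np.array(s["tcp_rot"]))
T=cap("top")
for n,p in(("g",(386,197)),("r",(421,198))):
    m,c,st=blob(T,n,p,25); print(n,c,st,atz(T,c,.054))
to([.53,-.235,.33],down(0))
E
```

```text
[[-0.9388  0.3446  0.    ]
 [ 0.3446  0.9388  0.    ]
 [-0.      0.     -1.    ]]
g [383.8984 195.25  ] [377 191  16   9 128] [ 0.5533 -0.2328  0.054 ]
r [420.0533 197.7041] [412 193  17  11 169] [ 0.5442 -0.335   0.054 ]
at [0.2154 0.5867 0.2366] t 1.75 | shift mm [-578.6 -662.9  -93.4] rotvec [ 0.     -0.0001  2.7897]
```

Emit:
play_rows(moves=[[[-29,-33,-10,0,0,0],[-29,-33,-10,0,0,0],[-29,-33,-10,0,0,0],[-29,-33,-10,0,0,0],[-29,-33,-10,0,0,0]]], fingers=1)

```text
time_s: 2.25
position: [0.2949, 0.3803, 0.2871]
tcp_rot: [[-0.939, 0.344, 0.001], [0.344, 0.939, 0.0], [-0.0, 0.0, -1.0]]
force: [-0.2, 0.1, 0.6]
opening: 1.001
grasp_force: 0.0
```

Emit:
play_rows(moves=[[[-29,-33,-8,0,0,0],[-29,-33,-8,0,0,0],[-29,-33,-8,0,0,0],[-29,-33,-8,0,0,0],[-29,-33,-8,0,0,0]]])

```text
time_s: 2.75
position: [0.3742, 0.1753, 0.3272]
tcp_rot: [[-0.939, 0.344, 0.001], [0.344, 0.939, 0.0], [-0.001, 0.001, -1.0]]
force: [1.3, -0.8, -1.1]
opening: 1.001
grasp_force: 0.0
```

Emit:
play_rows(moves=[[[-29,-33,0,0,0,0],[-29,-33,0,0,0,0],[-29,-33,0,0,0,0],[-29,-33,0,0,0,0],[-29,-33,0,0,0,0]]])

```text
time_s: 3.25
position: [0.4535, -0.0297, 0.3269]
tcp_rot: [[-0.939, 0.345, 0.001], [0.345, 0.939, -0.0], [-0.001, 0.0, -1.0]]
force: [0.0, 0.2, 0.1]
opening: 1.0
grasp_force: 0.0
```

Emit:
play_rows(moves=[[[-29,-33,10,0,0,0],[-29,-33,10,0,0,0],[-29,-33,10,0,0,0],[-29,-33,10,0,0,-0.13],[0,0,0,0,0,-0.13]]])

```text
time_s: 3.75
position: [0.5182, -0.1972, 0.285]
tcp_rot: [[-0.996, 0.091, 0.001], [0.091, 0.996, -0.002], [-0.001, -0.002, -1.0]]
force: [0.0, 0.4, -0.1]
opening: 1.004
grasp_force: 0.0
```

```bash
python3 - <<'E'
from h import *
W=cap("wrist");cv2.imwrite("pics/w1.png",W["image"])
print(-np.array(W["R"]).T@np.array(W["t"]), np.array(W["R"])[2], W["fx"],W["cx"],W["cy"])
for n,X in(("g",(.553,-.233,.054)),("r",(.544,-.335,.054))):
    p=proj(W,X); m,c,st=blob(W,n,p,90); print(n,p,c,st,atz(W,c,.054))
for q in("pack_good_mid","pack_flat_mid"):
  for a in bot.pinpoint(W,q)[:3]: print(q,a["centre"],a["confidence"],atz(W,a["centre"],.034))
to([.55,-.235,.2],down(175))
E
```

```text
[ 0.4358 -0.1896  0.4336] [ 0.2985 -0.0288 -0.954 ] 309.70691628693146 315.9807141547431 202.36808503940063
g [291.1578 203.3239] [305. 201.] [305 191   1  21  21] [ 0.5515 -0.2149  0.054 ]
r [215.2607 203.4394] [217.4705 201.9555] [197 184  40  31 899] [ 0.5422 -0.3315  0.054 ]
pack_good_mid [406.4, 240.9] 0.97 [ 0.6313 -0.0757  0.034 ]
pack_good_mid [379.7, 63.1] 0.97 [ 0.3825 -0.1037  0.034 ]
pack_good_mid [134.1, 202.6] 0.88 [ 0.5361 -0.4797  0.034 ]
pack_flat_mid [218.4, 198.6] 0.76 [ 0.5431 -0.3366  0.034 ]
pack_flat_mid [540.1, 136.2] 0.44 [0.4849 0.1547 0.034 ]
at [ 0.5163 -0.192   0.2862] t 3.9 | shift mm [-37.8 -39.7  86.1] rotvec [ 0.0008 -0.0009 -0.0081]
```

View pics/w1.png

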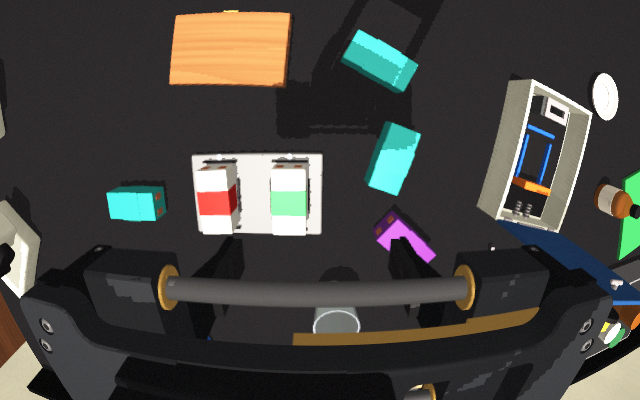

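The wrist view shows the green band at about (289,204) and the red band at (217,203). Both packs lie square on the charger, with the box open at the right.

```bash
sed -i 's/(S>120)&(V>60)/(S>70)\&(V>60)/; s/(H>45)&(H<75)/(H>45)\&(H<82)/' h.py; python3 - <<'E'
from h import *
W=cap("wrist")
m,c,st=blob(W,"g",(289,204),30); print(c,st,atz(W,c,.054))
# white+green top-face outline of pack and charger for yaw
r=cv2.minAreaRect(np.argwhere(m)[:,::-1].astype(np.float32)); print(r)
b=cv2.boxPoints(r); print(np.array([atz(W,p,.054)[:2] for p in b]))
m2,c2,_=blob(W,"r",(217,203),35)
b=cv2.boxPoints(cv2.minAreaRect(np.argwhere(m2)[:,::-1].astype(np.float32)));print(np.array([atz(W,p,.054)[:2] for p in b]))
# charger corners at z .014
for p in((193,155),(321,153),(197,234),(322,234)): print(atz(W,p,.014))
E
```

```text
[284.6627 204.7506] [267 188  36  30 830] [ 0.5519 -0.2359  0.054 ]
((284.5, 202.5), (29.0, 35.0), 90.0)
[[ 0.5274 -0.2558]
 [ 0.5318 -0.2111]
 [ 0.5708 -0.2153]
 [ 0.5666 -0.2614]]
[[ 0.5206 -0.3595]
 [ 0.5199 -0.3019]
 [ 0.5611 -0.3039]
 [ 0.5633 -0.3633]]
[ 0.4769 -0.3661  0.014 ]
[ 0.4953 -0.1828  0.014 ]
[ 0.5987 -0.3854  0.014 ]
[ 0.6145 -0.1921  0.014 ]
```

Emit:
play_rows(moves=[[[-20,-20,35,0,0,0],[-20,-19,35,0,0,0],[0,0,40,0,0,-0.008],[0,0,35,0,0,0],[0,0,0,0,0,0]]])

```text
time_s: 4.45
position: [0.5496, -0.2311, 0.1373]
tcp_rot: [[-0.996, 0.084, -0.009], [0.084, 0.996, 0.006], [0.01, 0.005, -1.0]]
force: [-0.6, 0.8, 0.3]
opening: 0.998
grasp_force: 0.0
```

```bash
python3 - <<'E'
from h import *
W=cap("wrist");cv2.imwrite("pics/w2.png",W["image"])
m,c,st=blob(W,"g",proj(W,(.552,-.234,.054)),60); print(c,st,atz(W,c,.054))
to([.552,-.234,.041],down(175))
E
```

```text
[308.1847 218.4206] [ 279  198   59   42 2242] [ 0.5517 -0.2371  0.054 ]
at [ 0.5513 -0.2323  0.1401] t 4.5 | shift mm [-1.3 -1.9 99.1] rotvec [ 0.0027 -0.0048  0.0033]
```

View pics/w2.png

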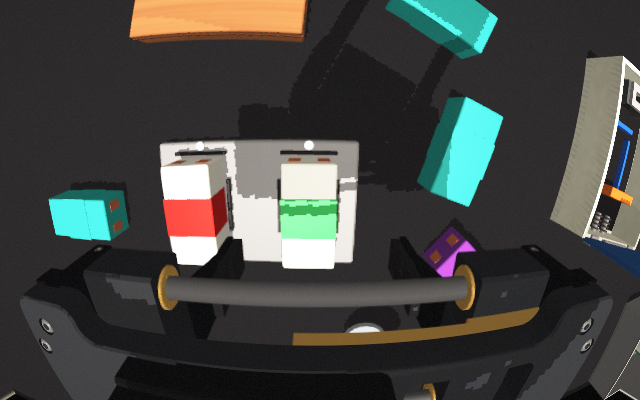

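The green pack's top face runs over rows 163–268 and columns 281–338, between the open fingers. I'm descending to grasp.

Emit:
play_rows(moves=[[[-1,-3,35,0,0,0],[0,0,35,0,0,0],[0,0,29,0,0,0],[0,0,0,0,0,0]]])

```text
time_s: 4.9
position: [0.5528, -0.2362, 0.0419]
tcp_rot: [[-0.996, 0.084, -0.003], [0.084, 0.996, 0.002], [0.003, 0.002, -1.0]]
force: [-1.2, 0.0, 0.1]
opening: 0.999
grasp_force: 0.0
```

Emit:
play_rows(moves=[[[0,0,0,0,0,0],[0,0,0,0,0,0],[0,0,0,0,0,0],[0,0,0,0,0,0],[0,0,0,0,0,0]]], fingers=-1)

```text
time_s: 5.4
position: [0.554, -0.2376, 0.0435]
tcp_rot: [[-0.996, 0.084, 0.001], [0.084, 0.996, -0.001], [-0.001, -0.001, -1.0]]
force: [-0.3, -0.2, 0.4]
opening: 0.632
grasp_force: 0.0
```

Emit:
play_rows(moves=[[[0,0,0,0,0,0],[0,0,-20,0,0,0],[0,0,-40,0,0,0],[0,0,-40,0,0,0],[0,0,-40,0,0,0]]])

```text
time_s: 5.9
position: [0.5528, -0.2369, 0.1832]
tcp_rot: [[-0.996, 0.084, -0.002], [0.084, 0.996, 0.001], [0.002, 0.001, -1.0]]
force: [0.4, -0.4, -2.0]
opening: 0.503
grasp_force: 30.0
```

```bash
python3 - <<'E'
from h import *
W=cap("wrist");S=cap("side")
s=bot.read_state();print(s["position"])
p=np.array(s["position"]);u=proj(S,p)
x,y=int(u[0]),int(u[1]); print(u)
a=cv2.resize(S["image"][y-45:y+45,x-60:x+60],None,fx=4,fy=4,interpolation=cv2.INTER_CUBIC)
b=W["image"][150:300,200:440]; b=cv2.resize(b,(480,300))
cv2.imwrite("pics/g.png",np.vstack([cv2.resize(a,(480,360)),b])[:600])
m,c,st=blob(W,"g",(308,225),70);print(c,st)
m,c,st=blob(S,"g",u,25);print(c,st)
E
```

```text
[ 0.5567 -0.2393  0.1882]
[383.1046 210.5815]
[315.6132 262.475 ] [ 271  242   91   40 3185]
[383.2442 211.5392] [372 200  23  29 217]
```

View pics/g.png

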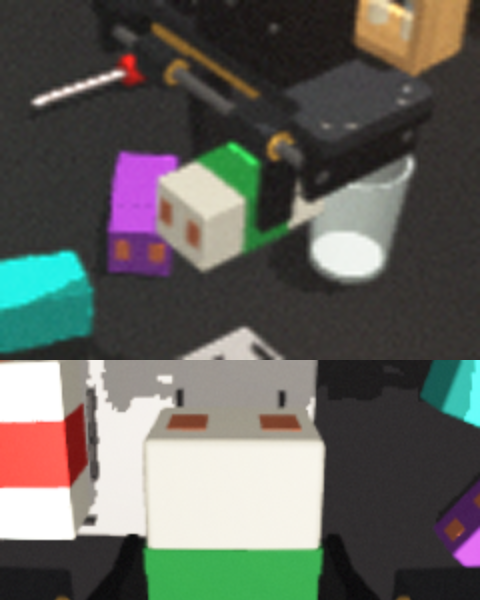

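The pack hangs level between the fingers. Its near top corners are at about (272,190) and (361,190) in the wrist image. Next I compute its height in the hand.

```bash
python3 - <<'E'
from h import *
from scipy.optimize import brentq
W=cap("wrist");s=bot.read_state();P=np.array(s["position"]);R=np.array(s["tcp_rot"])
g=cv2.cvtColor(W["image"],cv2.COLOR_BGR2GRAY)
print(P)
L,Rr=(272.5,190),(361.3,190)
f=lambda z:np.linalg.norm(atz(W,L,z)-atz(W,Rr,z))-.044
z=brentq(f,.1,.3);print("top z",z)
mid=(atz(W,L,z)+atz(W,Rr,z))/2;print("end mid in tool(mm)",R.T@(mid-P)*1000)
for zz in(z,P[2]+.013-.0,P[2]+.005):
  b=atz(W,(316,244),zz);e=atz(W,(316,190),zz);lo=atz(W,(316,175),zz-.04);print(zz,(R.T@(b-P))*1000,(R.T@(e-P))*1000,(R.T@(lo-P))*1000)
print(g[165:200,316],g[238:250,316])
S=cap("side");m,c,st=blob(S,"g",proj(S,P),25)
E
```

```text
[ 0.555  -0.2383  0.1854]
top z 0.1891712014738035
end mid in tool(mm) [41.1259 -0.5637 -4.0429]
0.1891712014738035 [11.7289 -0.978  -3.8771] [41.0813 -0.9981 -4.0413] [39.6881 -1.0862 35.9676]
0.19835668998768624 [ 16.0991  -0.9605 -13.0873] [ 43.6143  -0.9794 -13.2412] [41.7472 -1.0672 26.7704]
0.19035668998768623 [12.2929 -0.9757 -5.0658] [41.4082 -0.9957 -5.2286] [39.9539 -1.0837 34.7806]
[152 150 154 149 151 151 151 149 152 152 154 154 154 155 152 154 152 153
 155 157 151 155 154 149 179 212 231 235 239 242 243 243 243 243 243] [242 242 242 243 242 242 199 124 131 133 132 132]
```

The fingers closed late, so the grip is about 9 mm too high on the pack. I'll set it down and regrip lower.

Emit:
play_rows(moves=[[[0,0,40,0,0,0],[0,0,40,0,0,0],[0,0,35,0,0,0],[0,0,15,0,0,0],[0,0,2,0,0,0]]])

```text
time_s: 6.6
position: [0.5516, -0.2361, 0.0475]
tcp_rot: [[-0.996, 0.084, -0.006], [0.084, 0.996, 0.004], [0.006, 0.003, -1.0]]
force: [-1.2, 0.1, -2.6]
opening: 0.508
grasp_force: 30.0
```

Emit:
play_rows(moves=[[[0,0,0,0,0,0],[0,0,0,0,0,0],[0,0,0,0,0,0],[-4,0,8,0,0,0],[0,0,0,0,0,0]]], fingers=0.3)

```text
time_s: 7.1
position: [0.5579, -0.2377, 0.0422]
tcp_rot: [[-0.996, 0.084, 0.0], [0.084, 0.996, -0.0], [-0.0, -0.0, -1.0]]
force: [-0.0, 0.6, -0.5]
opening: 0.647
grasp_force: 0.0
```

Emit:
play_rows(moves=[[[0,0,0,0,0,0],[0,0,0,0,0,0],[0,0,0,0,0,0],[0,0,0,0,0,0],[0,0,0,0,0,0]]], fingers=-1)

```text
time_s: 7.6
position: [0.5575, -0.2376, 0.0426]
tcp_rot: [[-0.996, 0.084, 0.0], [0.084, 0.996, 0.0], [-0.0, 0.0, -1.0]]
force: [0.2, -0.0, -0.0]
opening: 0.503
grasp_force: 30.0
```

Emit:
play_rows(moves=[[[0,0,-30,0,0,0],[0,0,-45,0,0,0],[0,0,-45,0,0,0],[0,0,-45,0,0,0],[0,0,-40,0,0,0]]])

```text
time_s: 8.1
position: [0.5573, -0.2376, 0.2496]
tcp_rot: [[-0.996, 0.084, 0.0], [0.084, 0.996, -0.0], [-0.0, -0.0, -1.0]]
force: [-0.1, -0.6, -2.4]
opening: 0.503
grasp_force: 30.0
```

Emit:
play_rows(moves=[[[15,40,0,0,0,0],[15,40,0,0,0,0],[15,40,0,0,0,0],[15,40,0,0,0,0],[15,40,0,0,0,0]]])

```text
time_s: 8.6
position: [0.4983, -0.0306, 0.2474]
tcp_rot: [[-0.996, 0.084, -0.001], [0.084, 0.996, 0.0], [0.001, 0.0, -1.0]]
force: [-0.1, -0.9, -1.5]
opening: 0.502
grasp_force: 30.0
```

Emit:
play_rows(moves=[[[16,39,0,0,0,0],[16,39,0,0,0,0.1],[0,0,0,0,0,0.11],[0,0,0,0,0,0.104],[0,0,0,0,0,0]]])

```text
time_s: 9.1
position: [0.4736, 0.0488, 0.2474]
tcp_rot: [[-0.922, 0.386, -0.0], [0.386, 0.922, -0.0], [0.0, -0.0, -1.0]]
force: [-1.0, -0.3, -1.6]
opening: 0.504
grasp_force: 30.0
```

```bash
python3 - <<'E'
from h import *
W=cap("wrist");s=bot.read_state();P=np.array(s["position"]);print(P,np.array(s["tcp_rot"]).round(3).tolist())
cv2.imwrite("pics/w3.png",W["image"])
for q,z in dict(end_stop=.022,strike=.05,bay_seat=.032,carriage_face=.033,lid_hinge=.065,housing=0).items():
  for a in bot.pinpoint(W,q)[:2]: print(q,np.round(a["centre"],1),round(a["confidence"],2),atz(W,a["centre"],z))
E
```

```text
[0.4738 0.0485 0.2474] [[-0.923, 0.385, -0.0], [0.385, 0.923, -0.0], [0.0, -0.0, -1.0]]
end_stop [404.9 148.8] 0.83 [0.4837 0.1645 0.022 ]
end_stop [400.1 182.8] 0.72 [0.5227 0.1443 0.022 ]
strike [412.6 117.5] 0.83 [0.4463 0.1795 0.05  ]
bay_seat [408.9 181.6] 0.82 [0.5222 0.1538 0.032 ]
carriage_face [407.8 208.9] 0.71 [0.5554 0.1414 0.033 ]
lid_hinge [415.4 265. ] 0.73 [0.6177 0.1244 0.065 ]
housing [399.9 181.1] 0.85 [0.5277 0.1486 0.    ]
housing [497.3  50.4] 0.27 [0.4033 0.355  0.    ]
```

View pics/w3.png

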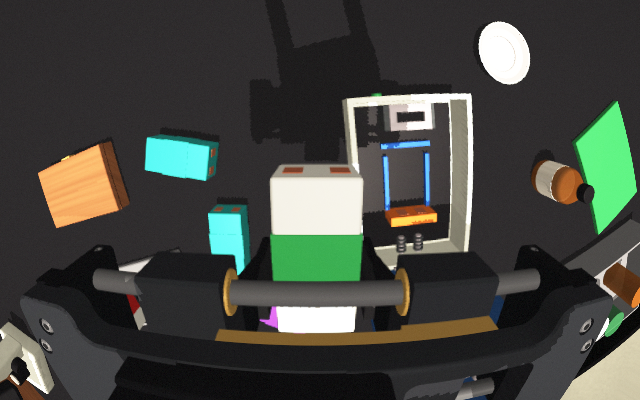

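The wrist view shows the bay clearly. The stop is at (405,146), the ribs at columns 386 and 428, the orange carriage at (411,216) and the strike at (411,117). I'll fit the box pose from these.

```bash
cat >> h.py <<'E'
def house(W,roi):
    h=cv2.cvtColor(W["image"],cv2.COLOR_BGR2HSV);H,S,V=[h[...,i].astype(int) for i in range(3)]
    b=(H>95)&(H<125)&(S>120)&(V>110); k=np.zeros_like(b);k[roi[1]:roi[3],roi[0]:roi[2]]=1
    return np.array([atz(W,p,.022)[:2] for p in np.argwhere(b&k)[:,::-1]])
E
python3 - <<'E'
from h import *
from scipy.optimize import least_squares
W=cap("wrist")
q=house(W,(370,130,445,212)); print(len(q))
def loc(v): 
    a=v[2];return (q-v[:2])@np.array([[np.cos(a),-np.sin(a)],[np.sin(a),np.cos(a)]])
for yaw in(-20,-22,-23,-24,-26):
    l=loc([.524,.15,np.radians(yaw)]); rib=l[(l[:,0]>-.035)&(l[:,0]<.02)]
    L=rib[rib[:,1]<0];R_=rib[rib[:,1]>0]
    st=l[l[:,0]<-.043]
    print(yaw,"rib slopes",np.polyfit(L[:,0],L[:,1],1),np.polyfit(R_[:,0],R_[:,1],1),"y rng",np.percentile(L[:,1],[2,98]),np.percentile(R_[:,1],[2,98]),"stop x",np.percentile(st[:,0],[2,98]),"y",np.percentile(st[:,1],[1,99]),"slope",np.polyfit(st[:,1],st[:,0],1)[0])
obj=np.array([[-.114,.073,.062],[-.114,-.073,.062],[-.089,0,.05],[-.05,0,.022],[-.005,0,.032],[.03,0,.033]])
px=np.array([[471,94.5],[344.5,99.5],[411,117],[405.5,148],[408.9,181.6],[409.5,209]])
def f(v):
    a=v[2];M=np.array([[np.cos(a),-np.sin(a),0],[np.sin(a),np.cos(a),0],[0,0,1]])
    return np.concatenate([proj(W,M@o+[v[0],v[1],0])-p for o,p in zip(obj,px)])
r=least_squares(f,[.524,.15,-.4]);print(r.x,np.degrees(r.x[2]),r.fun.reshape(-1,2).round(1).tolist())
# pack in hand
from scipy.optimize import brentq
s=bot.read_state();P=np.array(s["position"]);R=np.array(s["tcp_rot"])
g=cv2.cvtColor(W["image"],cv2.COLOR_BGR2GRAY).astype(int)
print("row200",[(i,g[200,i]) for i in range(262,280)],[(i,g[200,i]) for i in range(352,370)]); print("col316",[(i,g[i,316]) for i in range(160,190)], [(i,g[i,316]) for i in range(228,240)])
E
```

```text
838
-20 rib slopes [ 0.0627 -0.0242] [0.0513 0.0308] y rng [-0.0289 -0.0208] [0.0266 0.0351] stop x [-0.0528 -0.0444] y [-0.0314  0.0317] slope -0.052583061693265945
-22 rib slopes [ 0.0983 -0.0243] [0.0858 0.0308] y rng [-0.0299 -0.0204] [0.0257 0.0353] stop x [-0.0536 -0.0437] y [-0.033  0.03 ] slope -0.08377111223848417
-23 rib slopes [ 0.1157 -0.0243] [0.1057 0.0309] y rng [-0.0304 -0.0201] [0.0251 0.0355] stop x [-0.0539 -0.0433] y [-0.0337  0.0291] slope -0.10030628015799081
-24 rib slopes [ 0.1353 -0.0244] [0.1231 0.031 ] y rng [-0.0308 -0.0199] [0.0248 0.0358] stop x [-0.0543 -0.0437] y [-0.0345  0.0282] slope -0.11001867778668811
-26 rib slopes [ 0.1691 -0.0245] [0.158  0.0311] y rng [-0.0317 -0.0195] [0.0237 0.0362] stop x [-0.055  -0.0436] y [-0.0354  0.0264] slope -0.1368791387735734
[ 0.5305  0.1508 -0.29  ] -16.615960522847523 [[-1.0, -1.0], [1.5, -0.9], [-0.8, -0.4], [-0.1, -1.0], [0.1, 2.2], [0.2, 1.4]]
row200 [(262, np.int64(46)), (263, np.int64(45)), (264, np.int64(44)), (265, np.int64(46)), (266, np.int64(47)), (267, np.int64(46)), (268, np.int64(47)), (269, np.int
[... 847 characters left out ...]
, np.int64(154)), (171, np.int64(154)), (172, np.int64(153)), (173, np.int64(151)), (174, np.int64(153)), (175, np.int64(153)), (176, np.int64(149)), (177, np.int64(194)), (178, np.int64(226)), (179, np.int64(233)), (180, np.int64(238)), (181, np.int64(242)), (182, np.int64(243)), (183, np.int64(243)), (184, np.int64(243)), (185, np.int64(243)), (186, np.int64(244)), (187, np.int64(244)), (188, np.int64(243)), (189, np.int64(243))] [(228, np.int64(242)), (229, np.int64(242)), (230, np.int64(242)), (231, np.int64(243)), (232, np.int64(242)), (233, np.int64(243)), (234, np.int64(227)), (235, np.int64(119)), (236, np.int64(132)), (237, np.int64(134)), (238, np.int64(132)), (239, np.int64(131))]
```

```bash
cat >> h.py <<'E'
HO=np.array([.5304,.151,0]);HY=np.radians(-17)
HR=np.array([[np.cos(HY),-np.sin(HY),0],[np.sin(HY),np.cos(HY),0],[0,0,1]])
def hw(x,y,z): return HO+HR@np.array([x,y,z])/1000
E
python3 - <<'E'
from h import *
from scipy.optimize import least_squares
W=cap("wrist");s=bot.read_state();P=np.array(s["position"]);R=np.array(s["tcp_rot"])
# pack model in tool: centre (cx,cy,cz), axes aligned; corners near end: x=+45
g=cv2.cvtColor(W["image"],cv2.COLOR_BGR2GRAY).astype(int)
def edge(row,side):
    r=g[row]; 
    return next(i for i in range(250,300) if r[i]>130) if side<0 else next(i for i in range(380,330,-1) if r[i]>190)
rows=[185,200,215]
ed=[(edge(r,-1)-.3,edge(r,1)+.3,r) for r in rows];print(ed)
def f(v):
    cx,cy,cz=v; o=[]
    top=proj(W,P+R@[cx+.045,cy,cz-.02])[1]-177.; bot_=proj(W,P+R@[cx+.045,cy,cz+.02])[1]-164
    o+=[top,bot_]
    for l,r,row in ed:
        for sgn,e in((-1,l),(1,r)):
            xs=np.linspace(cx-.02,cx+.045,30); pr=np.array([proj(W,P+R@[x,cy+sgn*.022,cz-.02]) for x in xs])
            i=np.argsort(pr[:,1]); o.append(np.interp(row,pr[i,1],pr[i,0])-e)
    return o
r=least_squares(f,[0,0,.01]);print("centre in tool mm",r.x*1000,np.round(r.fun,1))
cx,cy,cz=r.x
to(hw(-19,0,100)-[0,0,0],down(163))
E
```

```text
[(269.7, 362.3, 185), (269.7, 362.3, 200), (270.7, 361.3, 215)]
centre in tool mm [ 5.3531 -0.1249 12.2734] [ 0.9 -1.1 -0.3  0.3  0.4 -0.4  0.1 -0.1]
at [0.4742 0.0481 0.2475] t 9.55 | shift mm [  6.9 114.8 147.5] rotvec [-0.     -0.0001 -0.1012]
```

```bash
python3 - <<'E'
from h import *
to(hw(-13.2,0,106),down(163))
E
```

```text
at [0.4742 0.0481 0.2475] t 9.55 | shift mm [  1.2 115.3 141.5] rotvec [-0.     -0.0001 -0.1012]
```

Emit:
play_rows(moves=[[[0,38,0,0,0,0],[1,38,10,0,0,0],[0,39,20,0,0,0],[0,0,45,0,0,-0.051],[0,0,45,0,0,-0.05]]])

```text
time_s: 10.05
position: [0.5194, 0.1561, 0.1271]
tcp_rot: [[-0.958, 0.288, 0.004], [0.288, 0.958, 0.0], [-0.004, 0.002, -1.0]]
force: [-0.0, -1.1, -2.3]
opening: 0.503
grasp_force: 30.0
```

Emit:
play_rows(moves=[[[0,0,22,0,0,0],[0,0,0,0,0,0],[0,0,0,0,0,0]]])

```text
time_s: 10.35
position: [0.5183, 0.1547, 0.1057]
tcp_rot: [[-0.956, 0.293, 0.0], [0.293, 0.956, 0.0], [-0.0, 0.0, -1.0]]
force: [0.8, 0.2, -1.4]
opening: 0.508
grasp_force: 30.0
```

```bash
python3 - <<'E'
from h import *
W=cap("wrist");T=cap("top");S=cap("side")
s=bot.read_state();P=np.array(s["position"]);R=np.array(s["tcp_rot"]);print(s["force"],R.round(3).tolist())
to(hw(-13.2,0,106),down(163))
u=proj(S,P);x,y=map(int,u)
a=cv2.resize(S["image"][y-50:y+50,x-80:x+80],(480,300),interpolation=cv2.INTER_CUBIC)
b=cv2.resize(W["image"][60:260,160:480],(480,300))
cv2.imwrite("pics/a.png",np.vstack([a,b]))
for q,z in dict(end_stop=.022,strike=.05,carriage_face=.033).items():
  for d in bot.pinpoint(W,q)[:2]: print(q,np.round(d["centre"],1),round(d["confidence"],2),HR.T@(atz(W,d["centre"],z)-HO)*1000)
E
```

```text
[-0.4231  0.7997 -2.0182] [[-0.956, 0.293, 0.004], [0.293, 0.956, 0.0], [-0.004, 0.002, -1.0]]
at [0.5194 0.1547 0.1074] t 10.5 | shift mm [ 1.6 -0.3  1.3] rotvec [ 0.0015  0.0038 -0.0003]
end_stop [313.9 167.8] 0.87 [-50.0717  -1.6862  22.    ]
strike [317.7 117.7] 0.66 [-89.0465   0.9979  50.    ]
```

View pics/a.png

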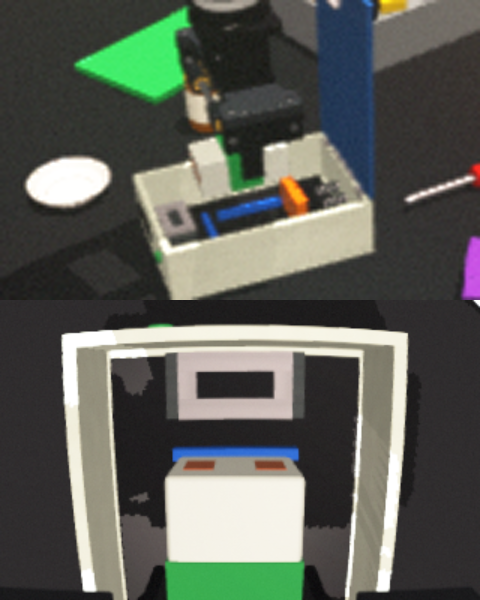

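The pack hangs square over the bay, centred on the strike, stop and walls (all near crop column 235), and the stop is just visible beyond its rear end. Lowering now.

Emit:
play_rows(moves=[[[0,0,18,0,0,0],[0,0,18,0,0,0],[0,0,14,0,0,0],[0,0,0,0,0,0],[0,0,0,0,0,0]]])

```text
time_s: 11.15
position: [0.5181, 0.1547, 0.0561]
tcp_rot: [[-0.956, 0.293, 0.001], [0.293, 0.956, 0.0], [-0.001, 0.0, -1.0]]
force: [0.2, -1.0, -1.1]
opening: 0.502
grasp_force: 30.0
```

```bash
python3 - <<'E'
from h import *
W=cap("wrist")
s=bot.read_state();P=np.array(s["position"]);print(s["force"],HR.T@(P-HO)*1000)
b=cv2.resize(W["image"][60:260,160:480],(640,400))
cv2.imwrite("pics/b.png",b)
E
```

```text
[ 0.2119 -0.246  -1.4399] [-12.4849   0.1413  56.438 ]
```

View pics/b.png

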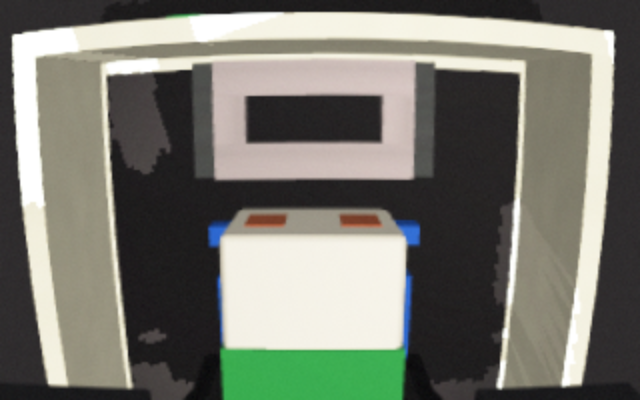

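The rear end is just over the stop, the sides lie between the ribs, and nothing is touching yet. Next I press the carriage back.

Emit:
play_rows(moves=[[[-4,0,2,0,0,0],[-4,0,0,0,0,0],[-4,0,0,0,0,0],[-4,0,0,0,0,0],[0,0,0,0,0,0]]])

```text
time_s: 11.7
position: [0.5292, 0.1506, 0.0533]
tcp_rot: [[-0.956, 0.292, -0.009], [0.292, 0.956, 0.001], [0.009, -0.002, -1.0]]
force: [-7.2, 3.8, 1.2]
opening: 0.502
grasp_force: 30.0
```

```bash
python3 - <<'E'
from h import *
W=cap("wrist")
s=bot.read_state();P=np.array(s["position"]);print(HR.T@np.array(s["force"]),s["moment"],HR.T@(P-HO)*1000)
g=cv2.cvtColor(W["image"],cv2.COLOR_BGR2GRAY).astype(int)
print([int(v) for v in g[145:190,316]])
print("stop face px row",proj(W,hw(-50,0,22)),proj(W,hw(-56,0,22)),"rear bottom expected",proj(W,hw(-47,0,26)))
print("top edge exp", proj(W,P+np.array(s["tcp_rot"])@[.0058+.045,0,.0086-.02]))
E
```

```text
[-7.8161  1.8236  1.5318] [0.659  1.2342 0.1364] [-1.3132 -0.7556 53.2847]
[35, 34, 34, 34, 30, 35, 33, 41, 53, 75, 98, 104, 103, 103, 103, 103, 105, 104, 117, 141, 148, 149, 148, 153, 151, 151, 151, 151, 152, 151, 150, 150, 196, 222, 233, 237, 241, 242, 242, 242, 242, 242, 242, 242, 242]
stop face px row [317.4831 165.7643] [317.4981 155.7396] rear bottom expected [317.4958 172.0532]
top edge exp [316.16   178.1106]
```

Emit:
play_rows(moves=[[[-4,0,0,0,0,0],[-3,0,0,0,0,0],[0,0,0,0,0,0],[0,0,0,0,0,0]]])

```text
time_s: 12.15
position: [0.5337, 0.149, 0.053]
tcp_rot: [[-0.956, 0.292, -0.013], [0.292, 0.956, 0.001], [0.013, -0.003, -1.0]]
force: [-9.0, 5.7, 2.6]
opening: 0.501
grasp_force: 30.0
```

```bash
cat > chk.py <<'E'
from h import *
W=cap("wrist")
s=bot.read_state();P=np.array(s["position"]);print(HR.T@np.array(s["force"]),s["moment"],HR.T@(P-HO)*1000, (HR.T@np.array(s["tcp_rot"])).round(4).tolist())
g=cv2.cvtColor(W["image"],cv2.COLOR_BGR2GRAY).astype(int)
print([int(v) for v in g[145:190,316]])
print("stop face px row",proj(W,hw(-50,0,22))[1],proj(W,hw(-56,0,22))[1],"rear bottom for x=-49",proj(W,hw(-49,0,P[2]*1000-28.6))[1])
E
python3 chk.py
```

```text
[-10.4558   1.3471   2.2023] [0.8345 1.5548 0.2056] [ 3.7743 -0.9797 53.0368] [[-0.9999, -0.0003, -0.0126], [-0.0002, 1.0, -0.003], [0.0126, -0.003, -0.9999]]
[41, 64, 91, 92, 90, 93, 93, 92, 94, 91, 93, 74, 39, 29, 31, 31, 30, 30, 59, 108, 131, 131, 135, 130, 134, 134, 134, 134, 133, 135, 134, 135, 177, 202, 216, 223, 230, 230, 230, 229, 229, 229, 231, 229, 229]
stop face px row 157.9917922695349 147.88164978746664 rear bottom for x=-49 160.3062823827431
```

The rear edge is past the stop face by about 2–3 mm. Lowering the pack flat.

Emit:
play_rows(moves=[[[0,0,4,0,0,0],[0,0,4,0,0,0],[0,0,4,0,0,0],[0,0,0,0,0,0],[0,0,0,0,0,0]]])

```text
time_s: 12.7
position: [0.5334, 0.1484, 0.0407]
tcp_rot: [[-0.956, 0.292, -0.014], [0.292, 0.956, -0.0], [0.013, -0.004, -1.0]]
force: [-8.1, 2.0, 0.3]
opening: 0.501
grasp_force: 30.0
```

```bash
python3 chk.py
```

```text
[-8.5581 -0.016  -0.2214] [0.4653 1.6215 0.1419] [ 3.6638 -1.6238 40.6794] [[-0.9999, -0.0004, -0.0133], [-0.0004, 1.0, -0.0041], [0.0133, -0.0041, -0.9999]]
[29, 30, 33, 42, 74, 87, 87, 86, 88, 87, 86, 87, 85, 86, 85, 42, 27, 30, 57, 104, 124, 124, 125, 127, 124, 127, 124, 125, 126, 124, 127, 125, 160, 190, 206, 211, 219, 222, 220, 223, 222, 222, 223, 221, 222]
stop face px row 161.52332693776475 150.70467064633203 rear bottom for x=-49 160.52948045522106
```

Emit:
play_rows(moves=[[[0,0,2,0,0,0],[0,0,1,0,0,0],[0,0,0,0,0,0]]])

```text
time_s: 13.05
position: [0.5335, 0.1483, 0.0405]
tcp_rot: [[-0.956, 0.292, -0.013], [0.292, 0.956, -0.0], [0.012, -0.004, -1.0]]
force: [-12.6, 0.2, 21.2]
opening: 0.502
grasp_force: 30.0
```

Emit:
play_rows(moves=[[[0,0,0,0,0,0],[0,0,0,0,0,0],[0,0,0,0,0,0]]], fingers=0.3)

```text
time_s: 13.35
position: [0.5415, 0.1479, 0.0391]
tcp_rot: [[-0.956, 0.293, 0.003], [0.293, 0.956, 0.0], [-0.003, 0.001, -1.0]]
force: [-0.9, -0.5, 0.1]
opening: 0.632
grasp_force: 0.0
```

Emit:
play_rows(moves=[[[0,0,-20,0,0,0],[0,0,-40,0,0,0],[0,0,-40,0,0,0],[0,0,-40,0,0,0],[0,0,0,0,0,0]]])

```text
time_s: 13.85
position: [0.5446, 0.1483, 0.1842]
tcp_rot: [[-0.956, 0.292, 0.014], [0.292, 0.956, 0.001], [-0.013, 0.005, -1.0]]
force: [0.4, 0.3, 0.4]
opening: 0.649
grasp_force: 0.0
```

```bash
python3 - <<'E'
from h import *
W=cap("wrist");S=cap("side");T=cap("top")
s=bot.read_state();P=np.array(s["position"]);print(P)
x,y=map(int,proj(S,hw(0,0,40)))
a=cv2.resize(S["image"][y-40:y+40,x-64:x+64],(480,300),interpolation=cv2.INTER_CUBIC)
b=cv2.resize(W["image"][60:260,160:480],(480,300))
cv2.imwrite("pics/c.png",np.vstack([a,b]))
for c in(W,T):
  m,ce,st=blob(c,"g",proj(c,hw(-5,0,52)),60 if c is W else 15);print(ce,st,HR.T@(atz(c,ce,.052)-HO)*1000)
E
```

```text
[0.5398 0.1479 0.1783]
[312.3349 173.4276] [ 288  156   50   36 1651] [-6.6391 -1.2177 52.    ]Traceback (most recent call last):
  File "<stdin>", line 9, in <module>
  File "h.py", line 36, in blob
    k=1+np.argmax(st[1:,4]); return l==k,ce[k],st[k]
        ~~~~~~~~~^^^^^^^^^^
    return _wrapfunc(a, 'argmax', axis=axis, out=out, **kwds)
    return bound(*args, **kwds)
ValueError: attempt to get argmax of an empty sequence
```

View pics/c.png

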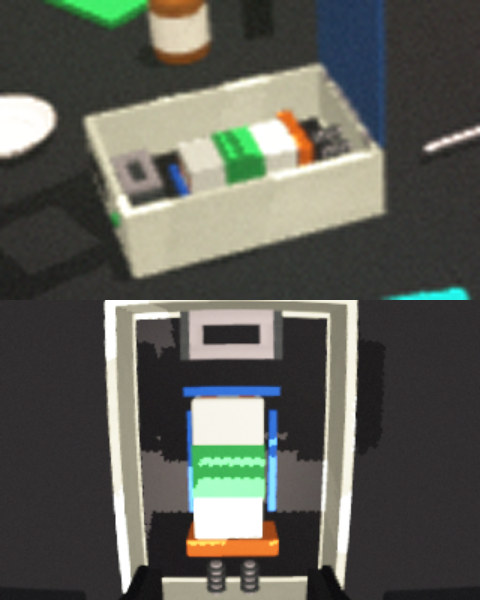

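The pack lies flat between the stop and the pressed-back carriage, confirmed by both views. Now the cover.

```bash
python3 - <<'E'
from h import *
s=bot.read_state();P=np.array(s["position"]);print(HR.T@(P-HO)*1000,(HR.T@np.array(s["tcp_rot"])).round(4).tolist())
T=cap("top");S=cap("side")
for q in("lid_edge","stud_top","lid_hinge"):
    t=bot.pinpoint(T,q);u=bot.pinpoint(S,q)
    for a in t[:3]:
        for b in u[:2]:
            X=tri([T,S],[a["centre"],b["centre"]]);print(q,round(a["confidence"],2),round(b["confidence"],2),X,HR.T@(X-HO)*1000)
to(hw(-13+10,0,330),down(163))
to(hw(140,-55,330),down(163))
E
```

```text
[  9.9456  -0.241  178.3204] [[-1.0, 0.0003, 0.0002], [0.0003, 1.0, -0.0], [-0.0002, -0.0, -1.0]]
lid_edge 0.61 0.59 [0.6258 0.1249 0.2739] [ 98.8656   2.9475 273.9119]
lid_edge 0.61 0.2 [ 0.628   0.1998 -0.0263] [ 79.0586  75.1899 -26.3071]
stud_top 0.77 0.55 [ 0.9734  0.128  -0.6394] [ 430.3303  107.5036 -639.4168]
stud_top 0.77 0.52 [0.6769 0.107  0.2463] [152.9195   0.7933 246.3365]
stud_top 0.53 0.55 [ 0.6361 -0.0105 -0.1922] [ 148.3252 -123.5186 -192.1872]
stud_top 0.53 0.52 [0.5576 0.0639 0.3017] [ 51.5198 -75.3179 301.6714]
lid_hinge 0.84 0.62 [0.6196 0.1225 0.0564] [93.655  -1.2134 56.3795]
lid_hinge 0.35 0.62 [0.555  0.1122 0.0909] [ 34.8797 -29.8977  90.9498]
at [0.5395 0.148  0.1778] t 14.4 | shift mm [  12.8    0.2 -152.2] rotvec [-0.0005 -0.0014 -0.0001]
at [0.5395 0.148  0.1778] t 14.4 | shift mm [-130.2  -54.8 -152.4] rotvec [-0.0005 -0.0014 -0.0001]
```

Emit:
play_rows(moves=[[[0,0,-40,0,0,0],[0,0,-40,0,0,0],[0,0,-40,0,0,0],[0,0,-35,0,0,0],[0,-10,0,0,0,0]]], fingers=-1)

```text
time_s: 14.9
position: [0.5401, 0.1393, 0.3391]
tcp_rot: [[-0.957, 0.291, 0.012], [0.291, 0.957, 0.001], [-0.011, 0.005, -1.0]]
force: [-0.4, -0.3, 0.2]
opening: 0.284
grasp_force: 0.0
```

Emit:
play_rows(moves=[[[-33,-12,0,0,0,0],[-33,-12,0,0,0,0],[-33,-11,0,0,0,0],[-31,-10,0,0,0,0],[0,0,0,0,0,0]]])

```text
time_s: 15.4
position: [0.6505, 0.054, 0.3312]
tcp_rot: [[-0.955, 0.296, -0.0], [0.296, 0.955, -0.001], [-0.0, -0.001, -1.0]]
force: [-0.6, -0.3, -0.2]
opening: 0.006
grasp_force: 0.0
```

```bash
python3 - <<'E'
from h import *
s=bot.read_state();print(s["opening"],s["force"])
to(hw(140,-55,254),down(163))
th=1.571-np.arange(0,15)*np.radians(6.5);th=th[th>0]
C=np.c_[96-175*np.cos(th)+3*np.sin(th),65+175*np.sin(th)+3*np.cos(th)]
print(np.c_[np.degrees(th)[1:],-np.diff(C,axis=0)].round(1).tolist(),C[0]+[9.5,14],C[-1]+[9.5,14])
E
```

```text
0.00648684804140742 [-0.6127 -0.2878 -0.2208]
at [0.6505 0.054  0.3312] t 15.4 | shift mm [ 3.3  2.7 77.2] rotvec [-0.0013  0.0001 -0.0036]
[[83.5, 19.8, 0.8], [77.0, 19.6, 3.0], [70.5, 19.1, 5.2], [64.0, 18.4, 7.4], [57.5, 17.5, 9.4], [51.0, 16.3, 11.3], [44.5, 14.9, 13.1], [38.0, 13.3, 14.7], [31.5, 11.6, 16.1], [25.0, 9.7, 17.3], [18.5, 7.7, 18.3], [12.0, 5.6, 19.1], [5.5, 3.4, 19.6]] [108.5356 253.9994] [-68.4028  98.7946]
```

Emit:
play_rows(moves=[[[3,2,40,0,0,0],[0,0,37,0,0,0],[10,0,0,0,0,0],[11,0,0,0,0,0],[10,0,0,0,0,0]]])

```text
time_s: 15.9
position: [0.6167, 0.0694, 0.2584]
tcp_rot: [[-0.956, 0.292, 0.005], [0.292, 0.956, -0.001], [-0.005, 0.001, -1.0]]
force: [3.1, -1.8, -1.9]
opening: 0.004
grasp_force: 1.6
```

Emit:
play_rows(moves=[[[20,0,1,0,0,0],[20,0,3,0,0,0],[19,0,5,0,0,0],[18,0,7,0,0,0],[0,0,0,0,0,0]]])

```text
time_s: 16.4
position: [0.5404, 0.0928, 0.2424]
tcp_rot: [[-0.957, 0.291, 0.001], [0.291, 0.957, 0.0], [-0.001, 0.001, -1.0]]
force: [-0.6, -0.5, 0.6]
opening: 0.005
grasp_force: 0.0
```

```bash
cat > lid.py <<'E'
from h import *
S=cap("side");s=bot.read_state();P=np.array(s["position"]);print("tcp",HR.T@(P-HO)*1000,s["force"],s["time_s"])
n=HR[:,1]
for q,y in(("lid_edge",0),("stud_top",0)):
    for a in bot.pinpoint(S,q)[:2]:
        o,d=ray(S,a["centre"]);X=o+d*((HO-o)@n/(d@n));h=HR.T@(X-HO)*1000
        print(q,round(a["confidence"],2),h,"ang",np.degrees(np.arctan2(h[2]-65,96-h[0])),"r",np.hypot(h[2]-65,96-h[0]))
E
python3 lid.py
```

```text
tcp [ 28.2077 -52.6842 242.6246] [0.3799 0.5256 0.5535] 16.45
lid_edge 0.72 [239.7744   0.      -3.4032] ang -154.55640456583734 r 159.2170245990849
lid_edge 0.66 [ -4.5035   0.     255.0399] ang 62.12766432230834 r 214.97932628629138
```

The cover is following, now at about 62°. Continuing the arc.

Emit:
play_rows(moves=[[[18,0,10,0,0,0],[16,0,12,0,0,0],[15,0,13,0,0,0],[13,0,15,0,0,0],[12,0,16,0,0,0]]])

```text
time_s: 17.05
position: [0.4734, 0.1134, 0.1753]
tcp_rot: [[-0.956, 0.293, 0.004], [0.293, 0.956, 0.0], [-0.004, 0.001, -1.0]]
force: [0.9, 0.3, 1.3]
opening: 0.003
grasp_force: 0.7
```

Emit:
play_rows(moves=[[[10,0,17,0,0,0],[8,0,18,0,0,0],[6,0,19,0,0,0],[3,0,19,0,0,0],[0,0,10,0,0,0]]])

```text
time_s: 17.55
position: [0.4463, 0.1213, 0.0908]
tcp_rot: [[-0.956, 0.293, -0.001], [0.293, 0.956, 0.0], [0.001, -0.0, -1.0]]
force: [-1.1, 0.5, 1.9]
opening: 0.006
grasp_force: 0.5
```

```bash
python3 lid.py
```

```text
tcp [-72.0318 -53.2175  89.9466] [-0.0217  0.39   -0.2828] 17.6
lid_edge 0.7 [-118.0961    0.       80.0651] ang 4.02503593359184 r 214.62546129380235
stud_top 0.45 [-89.81     0.     121.3114] ang 16.859895467606513 r 194.15539722637783
```

Emit:
play_rows(moves=[[[0,0,4,0,0,0],[0,0,4,0,0,0],[0,0,3,0,0,0],[0,0,0,0,0,0]]])

```text
time_s: 18.1
position: [0.4471, 0.1213, 0.0822]
tcp_rot: [[-0.956, 0.292, 0.003], [0.292, 0.956, -0.0], [-0.003, 0.001, -1.0]]
force: [-1.2, -0.3, 14.4]
opening: 0.005
grasp_force: 7.1
```

```bash
python3 lid.py
```

```text
tcp [-70.9867 -52.7808  82.2209] [-1.4205 -1.0807 14.0888] 18.15
lid_edge 0.85 [-125.9908    0.       58.5818] ang -1.6560622912311067 r 222.08352052670844
stud_top 0.46 [-87.2684   0.     115.7794] ang 15.486797588851733 r 190.17320805076736
```

The cover is shut, with 14 N on the fist. Now I lift, open, centre over the stud and turn the wrist.

Emit:
play_rows(moves=[[[0,0,-30,0,0,0],[0,0,-40,0,0,0],[0,0,-40,0,0,0],[9,27,0,0,0,0],[9,26,0,0,0,0]]], fingers=-1)

```text
time_s: 18.75
position: [0.4453, 0.1776, 0.1925]
tcp_rot: [[-0.956, 0.294, 0.005], [0.294, 0.956, 0.001], [-0.004, 0.002, -1.0]]
force: [0.2, 0.8, 0.1]
opening: 0.008
grasp_force: 0.0
```

Emit:
play_rows(moves=[[[0,0,0,0,0,-0.143],[0,0,0,0,0,-0.143],[0,0,0,0,0,-0.143],[0,0,0,0,0,-0.143],[0,0,0,0,0,-0.143]]], fingers=0.2)

```text
time_s: 19.25
position: [0.4439, 0.1773, 0.1906]
tcp_rot: [[-0.911, -0.412, -0.0], [-0.412, 0.911, -0.0], [0.0, 0.0, -1.0]]
force: [-1.0, -0.4, -0.8]
opening: 0.375
grasp_force: 0.0
```

Emit:
play_rows(moves=[[[0,0,0,0,0,-0.143],[0,0,0,0,0,-0.143],[0,0,0,0,0,-0.143],[0,0,0,0,0,-0.143],[0,0,0,0,0,-0.143]]])

```text
time_s: 19.75
position: [0.4439, 0.1772, 0.1906]
tcp_rot: [[-0.418, -0.908, -0.0], [-0.908, 0.418, -0.0], [0.0, 0.0, -1.0]]
force: [-0.1, 0.3, -0.2]
opening: 0.597
grasp_force: 0.0
```

Emit:
play_rows(moves=[[[0,0,0,0,0,-0.141],[0,0,0,0,0,0],[0,0,0,0,0,0]]])

```text
time_s: 20.05
position: [0.444, 0.1772, 0.1906]
tcp_rot: [[-0.295, -0.955, -0.0], [-0.955, 0.295, 0.0], [0.0, 0.0, -1.0]]
force: [-1.0, 0.2, -1.0]
opening: 0.599
grasp_force: 0.0
```

```bash
cat > stud.py <<'E'
from h import *
W=cap("wrist");T=cap("top");s=bot.read_state();P=np.array(s["position"]);print("tcp",HR.T@(P-HO)*1000,(HR.T@np.array(s["tcp_rot"])).round(3).tolist(),s["joint_positions"][5],s["time_s"],s["opening"])
for c in(W,T):
    h=cv2.cvtColor(c["image"],cv2.COLOR_BGR2HSV);m=((h[...,0]>20)&(h[...,0]<36)&(h[...,1]>130)&(h[...,2]>90)).astype(np.uint8)
    n,l,st,ce=cv2.connectedComponentsWithStats(m)
    e=proj(c,hw(-89,0,110))
    for k in sorted(range(1,n),key=lambda k:np.hypot(*(ce[k]-e)))[:2]:
        if st[k,4]<8: continue
        r=cv2.minAreaRect(np.argwhere(l==k)[:,::-1].astype(np.float32));b=cv2.boxPoints(r)
        print(c["name"],ce[k],st[k],HR.T@(atz(c,ce[k],.119)-HO)*1000,[(HR.T@(atz(c,p,.119)-HO)*1000)[:2].round(1).tolist() for p in b])
    for a in bot.pinpoint(c,"stud_top")[:2]: print(c["name"],a["centre"],a["confidence"],HR.T@(atz(c,a["centre"],.119)-HO)*1000)
cv2.imwrite("pics/st.png",W["image"])
E
python3 stud.py; python3 lid.py
```

```text
tcp [-90.22    -0.1608 190.5704] [[-0.002, -1.0, -0.0], [-1.0, 0.002, -0.0], [0.0, 0.0, -1.0]] -154.55825769454506 20.15 0.5982482216391899
wrist [315.7221 213.7406] [ 306  173   20   83 1515] [-90.1375  -4.8795 119.    ] [[-83.2, -36.2], [-97.0, -36.2], [-97.4, 30.0], [-82.3, 30.0]]
wrist [212.25 282.  ] [211 279   3   7   8] [ -0.2348  58.2856 119.    ] [[1.1, 55.7], [-0.5, 55.2], [-0.9, 61.2], [0.7, 61.8]]
wrist [316.1, 218.1] 0.55 [-90.4147  -1.3717 119.    ]
wrist [318.9, 193.7] 0.45 [-92.5261 -20.576  119.    ]
top [240.9792 239.7917] [237 237   9   7  48] [-89.0246 -19.7049 119.    ] [[-84.9, -7.7], [-79.3, -27.7], [-94.2, -32.1], [-99.8, -12.1]]
top [258.5, 173.6] 0.57 [ 90.2303 -14.3355 119.    ]
top [233.0, 237.8] 0.46 [-89.6651   1.7104 119.    ]
tcp [-90.1969  -0.1335 190.5631] [ 0.0432 -0.2339  0.1698] 20.3
lid_edge 0.95 [-122.9311    0.       67.2546] ang 0.5900215678160029 r 218.9427352965525
stud_top 0.55 [-91.3253   0.     125.51  ] ang 17.901554828119107 r 196.85585077058792
```

The wing is at x≈-90, y≈0, aligned with the fingers. I'll descend around it and grip.

Emit:
play_rows(moves=[[[0,0,30,0,0,0],[0,0,30,0,0,0],[0,0,18,0,0,0],[0,0,0,0,0,0]]])

```text
time_s: 20.8
position: [0.4425, 0.1769, 0.1105]
tcp_rot: [[-0.293, -0.956, -0.005], [-0.956, 0.293, -0.001], [0.002, 0.005, -1.0]]
force: [-0.4, 0.1, 0.7]
opening: 0.603
grasp_force: 0.0
```

Emit:
play_rows(moves=[[[0,0,0,0,0,0],[0,0,0,0,0,0],[0,0,0,0,0,0],[0,0,0,0,0,0],[0,0,0,0,0,0]]], fingers=-1)

```text
time_s: 21.3
position: [0.4445, 0.1773, 0.1131]
tcp_rot: [[-0.292, -0.956, 0.001], [-0.956, 0.292, 0.0], [-0.001, -0.001, -1.0]]
force: [0.0, 0.3, -0.3]
opening: 0.231
grasp_force: 0.0
```

Emit:
play_rows(moves=[[[0,0,0,0,0,0],[0,0,0,0,0,0],[0,0,0,0,0,0],[0,0,0,0,0,0]]])

```text
time_s: 21.7
position: [0.4443, 0.1773, 0.1128]
tcp_rot: [[-0.292, -0.956, 0.0], [-0.956, 0.292, 0.0], [-0.0, -0.0, -1.0]]
force: [-0.5, 0.7, 2.8]
opening: 0.158
grasp_force: 30.0
```

Emit:
play_rows(moves=[[[0,0,5,0,0,0],[0,0,5,0,0,0],[0,0,5,0,0,0],[0,0,4,0,0,0],[0,0,0,0,0,0]]])

```text
time_s: 22.2
position: [0.4443, 0.1773, 0.0947]
tcp_rot: [[-0.292, -0.956, 0.001], [-0.956, 0.292, 0.0], [-0.0, -0.001, -1.0]]
force: [-2.3, -0.0, 15.0]
opening: 0.16
grasp_force: 30.0
```

Emit:
play_rows(moves=[[[0,0,2,0,0,0],[0,0,0,0,0,0],[0,0,0,0,0,0]]])

```text
time_s: 22.5
position: [0.4444, 0.1774, 0.0943]
tcp_rot: [[-0.292, -0.956, 0.002], [-0.956, 0.292, 0.0], [-0.001, -0.002, -1.0]]
force: [-6.2, -0.8, 30.1]
opening: 0.159
grasp_force: 30.0
```

The stud is fully in, with 18.5 mm of travel and firm resistance. Turning clockwise.

Emit:
play_rows(moves=[[[0,0,-1.5,0,0,0.1],[0,0,0,0,0,0.14],[0,0,0,0,0,0.14],[0,0,0,0,0,0.14],[0,0,0,0,0,0.14]]])

```text
time_s: 23.0
position: [0.4442, 0.1774, 0.0946]
tcp_rot: [[-0.82, -0.572, 0.001], [-0.572, 0.82, 0.0], [-0.001, -0.0, -1.0]]
force: [-2.9, 0.8, 18.7]
opening: 0.157
grasp_force: 30.0
```

Emit:
play_rows(moves=[[[0,0,0,0,0,0.14],[0,0,0,0,0,0.14],[0,0,0,0,0,0.14],[0,0,0,0,0,0.14],[0,0,0,0,0,0.14]]])

```text
time_s: 23.5
position: [0.4442, 0.1775, 0.0945]
tcp_rot: [[-0.996, 0.091, 0.001], [0.091, 0.996, 0.0], [-0.001, 0.001, -1.0]]
force: [-3.4, 1.3, 18.5]
opening: 0.158
grasp_force: 30.0
```

Emit:
play_rows(moves=[[[0,0,0,0,0,0.13],[0,0,0,0,0,0.08],[0,0,0,0,0,0],[0,0,0,0,0,0]]])

```text
time_s: 23.9
position: [0.4442, 0.1776, 0.0946]
tcp_rot: [[-0.957, 0.291, 0.001], [0.291, 0.957, 0.0], [-0.001, 0.001, -1.0]]
force: [-3.6, 1.4, 19.2]
opening: 0.16
grasp_force: 30.0
```

```bash
python3 - <<'E'
from h import *
s=bot.read_state();P=np.array(s["position"]);R=HR.T@np.array(s["tcp_rot"]);print(HR.T@(P-HO)*1000,R.round(3).tolist(),s["force"],s["moment"],s["opening"],s["time_s"])
print("turned from -y axis deg",np.degrees(np.arctan2(R[1,0],R[0,0])))
E
```

```text
[-90.1843   0.2147  94.563 ] [[-1.0, -0.001, 0.001], [-0.001, 1.0, 0.001], [-0.001, 0.001, -1.0]] [-3.5699  1.3627 19.1641] [ 0.13    0.6672 -0.0012] 0.16032439526039838 23.9
turned from -y axis deg -179.94107653021487
```

Emit:
play_rows(moves=[[[0,0,0,0,0,0.04],[0,0,-3,0,0,0],[0,0,0,0,0,0]]])

```text
time_s: 24.2
position: [0.4441, 0.1776, 0.097]
tcp_rot: [[-0.945, 0.327, 0.001], [0.327, 0.945, -0.0], [-0.001, 0.0, -1.0]]
force: [-2.2, 1.5, 9.6]
opening: 0.153
grasp_force: 30.3
```

Emit:
play_rows(moves=[[[0,0,0,0,0,0],[0,0,0,0,0,0],[0,0,0,0,0,0],[0,0,0,0,0,0],[0,0,0,0,0,0]]], fingers=0.1)

```text
time_s: 24.7
position: [0.4441, 0.1771, 0.0957]
tcp_rot: [[-0.944, 0.33, -0.001], [0.33, 0.944, -0.0], [0.0, -0.0, -1.0]]
force: [0.3, 0.9, 0.4]
opening: 0.509
grasp_force: 0.0
```

Emit:
play_rows(moves=[[[0,0,-20,0,0,0],[0,0,-40,0,0,0],[0,0,-40,0,0,0],[0,0,-40,0,0,0],[0,0,0,0,0,0]]])

```text
time_s: 25.2
position: [0.4476, 0.1779, 0.2409]
tcp_rot: [[-0.944, 0.329, 0.012], [0.329, 0.944, 0.002], [-0.01, 0.006, -1.0]]
force: [1.1, -0.3, -0.4]
opening: 0.548
grasp_force: 0.0
```

```bash
python3 stud.py; python3 lid.py; python3 - <<'E'
import cv2
from h import *
W=cap("wrist");S=cap("side");x,y=map(int,proj(S,hw(0,0,60)))
cv2.imwrite("pics/end.png",np.vstack([cv2.resize(S["image"][y-40:y+40,x-64:x+64],(480,300),interpolation=cv2.INTER_CUBIC),cv2.resize(W["image"],(480,300))]))
E
```

```text
tcp [-89.9379   0.0027 236.7458] [[-0.999, 0.039, 0.002], [0.039, 0.999, 0.001], [-0.002, 0.001, -1.0]] -62.426348469272455 25.3 0.5507198275113196
wrist [313.037  174.7778] [305 155  17  66 405] [-109.532     0.3485  119.    ] [[-127.4, -6.5], [-127.5, 7.0], [-66.1, 7.7], [-66.0, -6.7]]
wrist [314.0, 191.5] 0.73 [-93.9853   0.584  119.    ]
tcp [-91.2191  -0.667  234.6105] [ 0.1464 -0.2001  0.0932] 25.45
lid_edge 0.86 [-120.3945    0.       63.9715] ang -0.2723317185201668 r 216.39691119088576
stud_top 0.74 [-95.3027  -0.     104.56  ] ang 11.683676560849742 r 195.35022242782168
```

View pics/end.png

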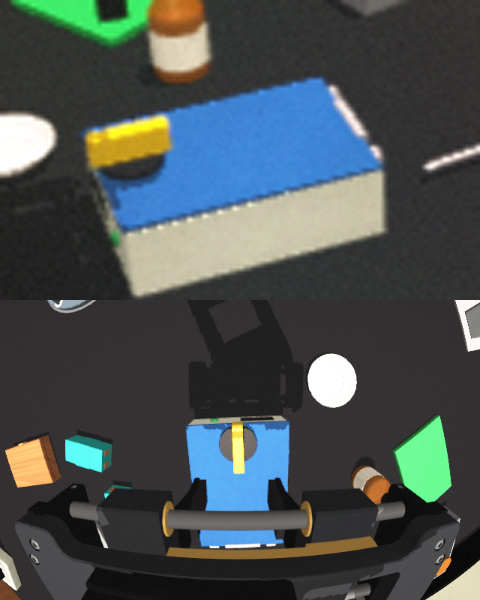

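The cover is shut, the wing lies along the box's length, and the stud is sunk (its top is at about 105 mm, against 119 mm when out). The arm is clear, so I'm handing in.

```bash
python3 -c "
from rig import bot
print(bot.hand_in())"
```

```text
the job is handed in; nothing more can be done
None
```

The green-banded pack is flat in the bay, the cover is shut and the stud is pushed in and turned a quarter turn; I handed the job in at about 25 s, and no verdict was returned.

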